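Find the socket that fits the blender cup's blade nut and loosen it

ROBOT

A 6-joint arm with a two-finger parallel gripper is mounted at the origin on the work surface. World frame = base frame: x ahead of the robot, y to its left, z up, the work surface at z = 0. Lengths are in m, angles in rad, forces in N, time in s.
With the tool pointing down it reaches from about 0.25 to 0.775 m from the base axis. Payload 4 kg.
Tool frame: the origin (TCP) lies midway between the tips of the shut fingers; the grasp point (between the pads) lies 19 mm behind it (robot.tcp_to_grasp is the distance from the TCP to the grasp point, in m); x points along the fingers, y is the direction in which the jaws open and shut, and the axes are right-handed (so a half turn about x gives the same grasp; the last joint's range is limited). The gripper opens to 94 mm and grips with 3 to 60 N. Pads are 16 mm wide; open, the fingers measure 119 mm over their backs; the gripper's body (75 mm by 177 mm) begins 78 mm behind the grasp point.
Start: joints at [-0.103, 0.087, 1.371, -0, 1.684, -0.103], TCP at [0.55, -0, 0.206] pointing down, gripper open.
Joint ranges: [-3.1, 3.1], [-0.76, 2.03], [0.27, 2.55], [-1.08, 4.22], [0.17, 2.65], [-2.57, 2.57]. Speed limits (rad/s): [2.79, 2.79, 3.14, 3.14, 3.14, 3.14].

INTERFACE

Orientations are given as [roll, pitch, yaw] about the fixed x, y, z axes, in that order (R = Rz(yaw) Ry(pitch) Rx(roll)).
In Python, from bench import robot gives the robot as it stands.
- The arm moves only by the tool send_rows, never from a script. Its argument "increments" is a list of rows, each a list of 5 numbers: the opening, from -1 (shut) to 1 (fully open), so that 0 is half open, then the shift along the tool's x, y, z in m, then the turn about the tool's x in rad. In form: [[hand, tx, ty, tz, roll], ...]. A call has 1 to 5 rows; each row is the pose to reach, as a shift and turn from the pose commanded when the call began, along the tool's axes at that moment; what a row does not reach only later rows make up. A row lasts 1/12 s, in which the tool goes at most 41.7 mm and 7.16 degrees, less where a joint would pass 70% of its speed; a pose out of reach is approached as far as the arm can. A call with a gripper value outside its range is refused whole. The fingers move at their own pace and stop on an object; the grip force is fixed at half the most. Time passes only in rows, so rows that repeat a pose let the fingers close. It gives the time, the measured TCP pose, the force and the opening at its end, in the units of the state.
- robot.get_obs(): the state, without advancing time (a new reading comes with each control period).
- robot.snapshot(name): name is "scene" or "side" or "wrist"; returns a dict with "image" (420x560x3 uint8, red, green, blue), "intrinsics" (3x3 intrinsics, pixels), "k1" (the pictures are not rectified: a ray, as slopes to the right and down, at radius r is drawn at 1 + k1 r^2 times it, then the intrinsics apply), "world_from_camera" (4x4, takes a point from camera to world coordinates). Camera axes: x right, y down, z forward; pixel columns grow to the right and rows downward; lengths in m; the calibration is good to about 2 mm. A picture is of the moment at which its call begins. There is no depth.
- robot.close_job(): hands the job in, once; it reports no verdict.
The state is a dict: "time": time; "joint_positions": joint angles; "qvel": joint speeds; "joint_torque": joint torques, N m; "tool_pos": TCP position; "ee_rot": TCP orientation; "wrist_force": force on the tool from outside, world axes, zero at the start; "wrist_torque": the same for the moment, N m; "width": finger opening in m.
Only numpy, scipy, OpenCV 4.12 (cv2) and the standard library are available. Lean on these libraries where they do the work, as an engineer would, in place of code of your own. Each camera call takes 0.05 s, during which the arm holds its last target.

TASK

The blender cup standing upside down on the pink mat has to have its brass blade nut loosened: find the one of the three sockets that fits this nut properly (one that is too small will not go over it, one that is too big slips round), push it fully down over the nut and turn the nut about an eighth of a turn anticlockwise. Stand any socket that does not fit back upright over a peg of the blue holder. Finish while still gripping the right socket, upright and fully down on the loosened nut, and leave the other two cups' nuts and everything else on the table where they are.

Things in the scene. Friction and masses are not known exactly. Their poses are not given: they have to be found in the camera images.
- mat: pink square non-slip silicone mat, 130 mm square, 4 mm thick, fixed to the table; the cup to work on stands upside down at its centre. Origin: centre of its underside, on the table
- cup_a: one of three blender cups, alike but for the nut, standing upside down and immovable: one on the mat, two on a steel tray (which is which changes). Glass 80 mm across below; black collar 88 mm across on top, its face 116 mm above the table, with three lugs 7 mm high, 35 to 41 mm from the axis. Origin: centre of the underside, 4 mm above the table; z up
- nut_a_seat (a point): centre of the foot of cup_a's brass hex nut, on the collar face; z up, x square to a flat, turning with the nut. Nut 14 mm high, its top 3 mm bevelled; a shaft of 8 mm diameter stands 8 mm above it. It is 22, 27 or 32 mm across flats: each cup has another size and nothing tells which, so try
- nut_a (a joint): turn of cup_a's nut in rad: 0 tight (no further clockwise), grows as it is loosened anticlockwise seen from above, up to 1.6; stiff (about 0.15 N m), stays where it is left. The right socket has 0.1 to 0.2 rad of free play to either side before it bites
- cup_b: one of three blender cups, alike but for the nut, standing upside down and immovable: one on the mat, two on a steel tray (which is which changes). Glass 80 mm across below; black collar 88 mm across on top, its face 116 mm above the table, with three lugs 7 mm high, 35 to 41 mm from the axis. Origin: centre of the underside, 4 mm above the table; z up
- nut_b_seat (a point): centre of the foot of cup_b's brass hex nut, on the collar face; z up, x square to a flat, turning with the nut. Nut 14 mm high, its top 3 mm bevelled; a shaft of 8 mm diameter stands 8 mm above it. It is 22, 27 or 32 mm across flats: each cup has another size and nothing tells which, so try
- nut_b (a joint): turn of cup_b's nut in rad: 0 tight (no further clockwise), grows as it is loosened anticlockwise seen from above, up to 1.6; stiff (about 0.15 N m), stays where it is left. The right socket has 0.1 to 0.2 rad of free play to either side before it bites
- cup_c: one of three blender cups, alike but for the nut, standing upside down and immovable: one on the mat, two on a steel tray (which is which changes). Glass 80 mm across below; black collar 88 mm across on top, its face 116 mm above the table, with three lugs 7 mm high, 35 to 41 mm from the axis. Origin: centre of the underside, 4 mm above the table; z up
- nut_c_seat (a point): centre of the foot of cup_c's brass hex nut, on the collar face; z up, x square to a flat, turning with the nut. Nut 14 mm high, its top 3 mm bevelled; a shaft of 8 mm diameter stands 8 mm above it. It is 22, 27 or 32 mm across flats: each cup has another size and nothing tells which, so try
- nut_c (a joint): turn of cup_c's nut in rad: 0 tight (no further clockwise), grows as it is loosened anticlockwise seen from above, up to 1.6; stiff (about 0.15 N m), stays where it is left. The right socket has 0.1 to 0.2 rad of free play to either side before it bites
- socket_small: small socket for the 22 mm nut, rigid, 96 mm tall, about 160 g, on a peg. To 50 mm up a steel hex tube, 32 mm across flats, bore 24 mm across flats, 40 mm deep; from 50 to 96 mm a dark hex grip 26 mm across flats, yellow band 34 mm across, 3 mm high, at its foot. All flats parallel. Origin: centre of the mouth (underside); z up; x square to a flat (others every 60 degrees)
- socket_medium: medium socket for the 27 mm nut, rigid, 96 mm tall, about 190 g, on a peg. To 50 mm up a steel hex tube, 37 mm across flats, bore 29 mm across flats, 40 mm deep; from 50 to 96 mm a dark hex grip 26 mm across flats, green band 34 mm across, 3 mm high, at its foot. All flats parallel. Origin: centre of the mouth (underside); z up; x square to a flat (others every 60 degrees)
- socket_large: large socket for the 32 mm nut, rigid, 96 mm tall, about 220 g, on a peg. To 50 mm up a steel hex tube, 42 mm across flats, bore 34 mm across flats, 40 mm deep; from 50 to 96 mm a dark hex grip 26 mm across flats, red band 34 mm across, 3 mm high, at its foot. All flats parallel. Origin: centre of the mouth (underside); z up; x square to a flat (others every 60 degrees)
- holder: blue socket holder fixed to the table: plate 60 x 236 mm, 12 mm thick, with three black pegs in a row along its y, 78 mm apart. Origin: centre of its underside
- peg_0 (a point): foot of the holder's peg 0, on the plate's top face (12 mm above the table); each peg is 12 mm in diameter with a round top, 28 mm high. A socket stands on the plate over each peg, in any order
- peg_1 (a point): foot of the holder's peg 1, on the plate's top face (12 mm above the table); each peg is 12 mm in diameter with a round top, 28 mm high. A socket stands on the plate over each peg, in any order
- peg_2 (a point): foot of the holder's peg 2, on the plate's top face (12 mm above the table); each peg is 12 mm in diameter with a round top, 28 mm high. A socket stands on the plate over each peg, in any order
- coupling: loose, to be left where it is: black plastic drive coupling taken off the cup, stepped disc 38 mm across, 18 mm high; origin under its centre
- gasket: loose, to be left where it is: white sealing ring lying flat, 76 mm outside, 62 mm inside, 5 mm thick; origin under its centre
- spice: loose, to be left where it is: amber spice jar with red cap, 46 mm across, 95 mm tall; origin under its centre
- mug: loose, to be left where it is: white mug, 80 mm across, 88 mm tall, handle to its +y; origin under its centre
- bowl: loose, to be left where it is: small blue bowl, 120 mm across, 50 mm high; origin under its centre
- brush: loose, to be left where it is: pastry brush lying flat along its x, wooden handle, 200 mm long, 42 mm wide at the bristles, 20 mm high; origin on the table under its middle
- sauce: loose, to be left where it is: green sauce bottle with yellow cap, 52 mm across, 150 mm tall; origin under its centre
Things that resemble listed ones, but are neither listed nor needed, are in the scene too. What is shaped like the socket_large but purple is not meant. Of the things shaped like the holder, the blue one is meant.

How it is judged:
On the way:
1. the socket that fits is fully down over the nut of the cup on the mat (((horizontal distance between nut_a_seat and mat below 0.03 m and z of socket_medium in the frame of nut_a_seat below 0.003 m and horizontal distance between socket_medium and nut_a_seat below 0.004 m and angle between socket_medium's own z axis and vertical below 0.1 rad) or (horizontal distance between nut_b_seat and mat below 0.03 m and z of socket_large in the frame of nut_b_seat below 0.003 m and horizontal distance between socket_large and nut_b_seat below 0.004 m and angle between socket_large's own z axis and vertical below 0.1 rad) or (horizontal distance between nut_c_seat and mat below 0.03 m and z of socket_small in the frame of nut_c_seat below 0.003 m and horizontal distance between socket_small and nut_c_seat below 0.004 m and angle between socket_small's own z axis and vertical below 0.1 rad))), for 0.2 s.
At the end, for the whole second after the job is handed in: on the mat's cup the matching socket is down over the nut (mouth within 3 mm of the collar, 4 mm of the axis, 0.1 rad of upright), the nut is 0.35 to 1.2 rad loosened, the fingers grip that socket (over 2 N), and the other two sockets stand upright over pegs on the holder's plate (((horizontal distance between nut_a_seat and mat below 0.03 m and z of socket_medium in the frame of nut_a_seat below 0.003 m and horizontal distance between socket_medium and nut_a_seat below 0.004 m and angle between socket_medium's own z axis and vertical below 0.1 rad and value of joint nut_a between 0.35 and 1.2 rad and contact force between the fingers and socket_medium above 2 N and (horizontal distance between socket_small and peg_0 below 0.015 m or horizontal distance between socket_small and peg_1 below 0.015 m or horizontal distance between socket_small and peg_2 below 0.015 m) and z of socket_small in the frame of holder between 0.008 and 0.016 m and angle between each of socket_small, socket_large's own z axis and vertical below 0.08 rad and (horizontal distance between socket_large and peg_0 below 0.015 m or horizontal distance between socket_large and peg_1 below 0.015 m or horizontal distance between socket_large and peg_2 below 0.015 m) and z of socket_large in the frame of holder between 0.008 and 0.016 m) or (horizontal distance between nut_b_seat and mat below 0.03 m and z of socket_large in the frame of nut_b_seat below 0.003 m and horizontal distance between socket_large and nut_b_seat below 0.004 m and angle between socket_large's own z axis and vertical below 0.1 rad and value of joint nut_b between 0.35 and 1.2 rad and contact force between the fingers and socket_large above 2 N and (horizontal distance between socket_small and peg_0 below 0.015 m or horizontal distance between socket_small and peg_1 below 0.015 m or horizontal distance between socket_small and peg_2 below 0.015 m) and z of socket_small in the frame of holder between 0.008 and 0.016 m and angle between each of socket_small, socket_medium's own z axis and vertical below 0.08 rad and (horizontal distance between socket_medium and peg_0 below 0.015 m or horizontal distance between socket_medium and peg_1 below 0.015 m or horizontal distance between socket_medium and peg_2 below 0.015 m) and z of socket_medium in the frame of holder between 0.008 and 0.016 m) or (horizontal distance between nut_c_seat and mat below 0.03 m and z of socket_small in the frame of nut_c_seat below 0.003 m and horizontal distance between socket_small and nut_c_seat below 0.004 m and angle between socket_small's own z axis and vertical below 0.1 rad and value of joint nut_c between 0.35 and 1.2 rad and contact force between the fingers and socket_small above 2 N and (horizontal distance between socket_medium and peg_0 below 0.015 m or horizontal distance between socket_medium and peg_1 below 0.015 m or horizontal distance between socket_medium and peg_2 below 0.015 m) and z of socket_medium in the frame of holder between 0.008 and 0.016 m and angle between each of socket_medium, socket_large's own z axis and vertical below 0.08 rad and (horizontal distance between socket_large and peg_0 below 0.015 m or horizontal distance between socket_large and peg_1 below 0.015 m or horizontal distance between socket_large and peg_2 below 0.015 m) and z of socket_large in the frame of holder between 0.008 and 0.016 m))); the arm keeps its last pose, push and grip.
It fails at once if something else on the table is pushed more than 30 mm from its place (distance of any of coupling, gasket, spice, mug, bowl, brush, sauce from where it was at the start of the episode above 0.03 m).
It fails at once if the nut of a cup that is not on the mat is turned ((value of joint nut_a above 0.1 rad and not (horizontal distance between nut_a_seat and mat below 0.03 m)) or (value of joint nut_b above 0.1 rad and not (horizontal distance between nut_b_seat and mat below 0.03 m)) or (value of joint nut_c above 0.1 rad and not (horizontal distance between nut_c_seat and mat below 0.03 m))).
It also fails if it takes over 72 s, if anything falls off the work surface, if the arm or the gripper's body presses on something with over 40 N, if the wrist force passes 120 N, or if a joint passes its speed limit or range.

## Working session

There is one attempt and no reset: what is moved stays moved. The work goes in short steps, Python scripts to look and compute and a tool call to move; the robot and the scene stay as the last step left them, time stands still between calls to the robot, and variables do not carry over. Pictures are saved under pics/ and viewed, and the job is handed in when it is done.

Besides the shell and the picture viewer there is one more tool, called by a JSON object that holds its "method" and its "body", one argument or row to a line. send_rows: Moves the arm, as the interface text tells. Its arguments: {"type":"object","properties":{"increments":{"type":"array"}},"required":["increments"]}

```bash
mkdir -p pics; ls; cat > h.py <<'E'
import numpy as np, cv2
from bench import robot
def snap(n,f):
    s=robot.snapshot(n); cv2.imwrite(f'pics/{f}.png',s['image'][:,:,::-1]); np.savez(f'pics/{f}.npz',image=s['image'],K=s['intrinsics'],k1=s['k1'],T=s['world_from_camera']); return s
def load(f):
    d=np.load(f'pics/{f}.npz'); return d
def ray(d,u,v):
    K=d['K'];k=float(d['k1']); x=(u-K[0,2])/K[0,0]; y=(v-K[1,2])/K[1,1]
    rd=np.hypot(x,y); r=rd
    for _ in range(30): r=rd/(1+k*r*r)
    s=r/rd if rd>0 else 1
    T=d['T']; v=T[:3,:3]@np.array([x*s,y*s,1]); return T[:3,3],v/np.linalg.norm(v)
def onz(d,u,v,z):
    o,w=ray(d,u,v); return o+w*(z-o[2])/w[2]
def proj(d,p):
    T=d['T'];q=T[:3,:3].T@(np.asarray(p)-T[:3,3]);x,y=q[0]/q[2],q[1]/q[2];c=1+float(d['k1'])*(x*x+y*y)
    K=d['K'];return np.array([K[0,0]*x*c+K[0,2],K[1,1]*y*c+K[1,2]])
E
python3 - <<'E'
from h import *
for n in ['scene','side','wrist']:
    s=snap(n,n+'0'); print(n,s['intrinsics'].tolist(),s['k1'],s['world_from_camera'].round(4).tolist())
o=robot.get_obs()
for k in o: print(k,np.round(o[k],4))
print(robot.tcp_to_grasp)
E
```

```text
pics
scene [[406.37599501741704, 0.0, 279.45202157066757], [0.0, 406.37599501741704, 209.4195972755925], [0.0, 0.0, 1.0]] 0.014799247094462361 [[-0.5537, 0.634, -0.5398, 1.1119], [0.8327, 0.4215, -0.3591, 0.342], [-0.0002, -0.6483, -0.7614, 0.894], [0.0, 0.0, 0.0, 1.0]]
side [[453.90866315113675, 0.0, 280.18257712100984], [0.0, 453.90866315113675, 210.51234820991934], [0.0, 0.0, 1.0]] -0.12348325220003276 [[0.9494, -0.1886, 0.2512, 0.2734], [-0.3133, -0.6268, 0.7134, -0.8507], [0.0229, -0.756, -0.6542, 0.8334], [0.0, 0.0, 0.0, 1.0]]
wrist [[349.77683235615007, 0.0, 281.1575433237425], [0.0, 349.77683235615007, 206.6850277639588], [0.0, 0.0, 1.0]] -0.08867282820106846 [[1.0, 0.0006, -0.0033, 0.55], [-0.0003, -0.9584, -0.2854, 0.0839], [-0.0034, 0.2854, -0.9584, 0.3845], [0.0, 0.0, 0.0, 1.0]]
time 0.15
joint_positions [-0.1031  0.0878  1.3718 -0.      1.6836 -0.1031]
qvel [ 0.0013 -0.0007 -0.0039 -0.0014 -0.0007 -0.    ]
joint_torque [ 1.20000e-03 -3.40636e+01 -3.02795e+01  7.19000e-02  3.04000e-02
 -1.00000e-04]
tool_pos [0.5496 0.     0.2046]
ee_rot [-1.6446  1.5692  3.0678]
wrist_force [-0.0063 -0.4276 -0.5152]
wrist_torque [ 0.0132  0.0051 -0.0117]
width 0.0939
0.0188
```

View pics/scene0.png

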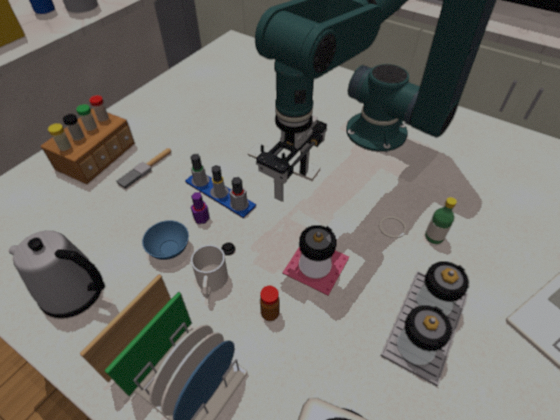

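View pics/side0.png

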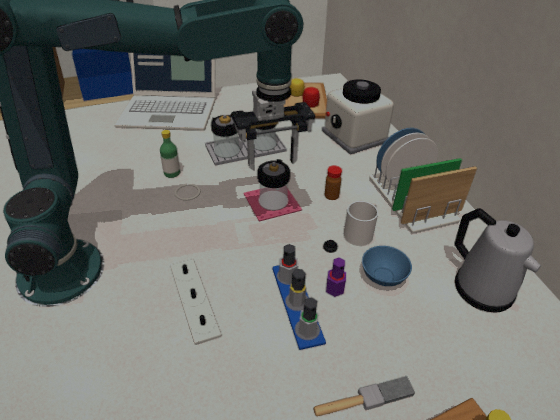

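View pics/wrist0.png

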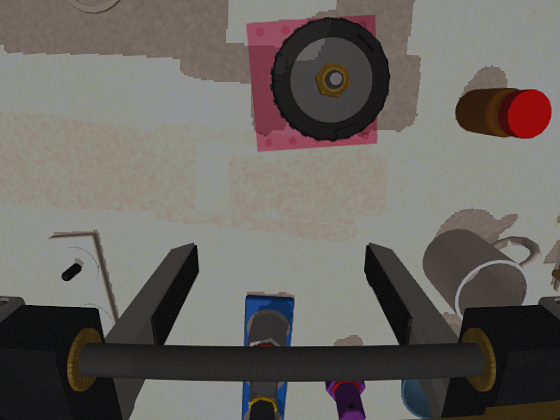

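The nut to work on is in the wrist view at (333,79). Sockets on the blue holder in the side view are red (289,258), yellow (298,285) and green (309,312). Lookalikes are the purple one (336,278) and the white holder (195,298). I'll check both in close crops.

```bash
python3 - <<'E'
import cv2,numpy as np
a=cv2.imread('pics/side0.png')[230:355,250:360]; b=cv2.imread('pics/wrist0.png')[10:150,260:400]; c=cv2.imread('pics/scene0.png')[145:245,170:270]
f=lambda x:cv2.resize(x,(400,400*x.shape[0]//x.shape[1]),interpolation=cv2.INTER_CUBIC)
A,B,C=f(a),f(b),f(c)
cv2.imwrite('pics/c1.png',A);cv2.imwrite('pics/c2.png',np.hstack([B,C]))
E
```

```text
(no output)
```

View pics/c1.png

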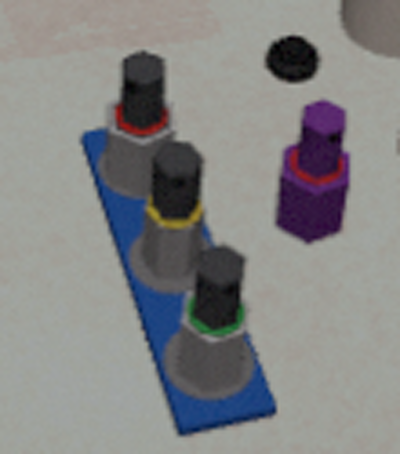

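View pics/c2.png

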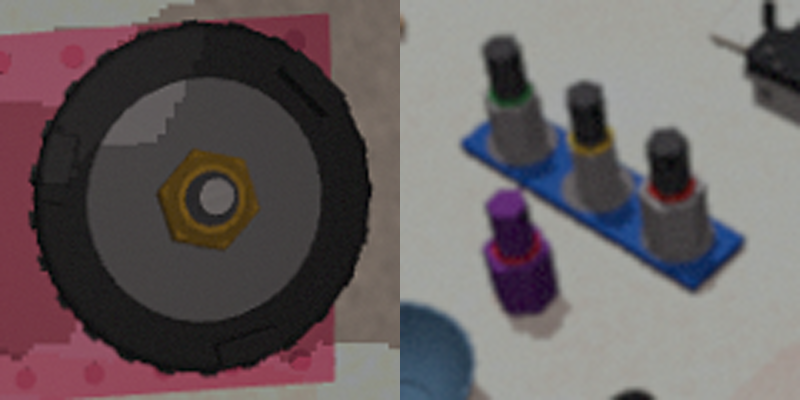

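The crops show the real sockets (grey steel with red, yellow and green bands, on the blue plate) and the purple decoy beside them. The nut is about 0.3 of the collar width in the picture, so I'll measure it.

```bash
python3 - <<'E'
from h import *
from scipy.spatial.transform import Rotation as R
d=load('wrist0'); im=d['image']; hsv=cv2.cvtColor(im,cv2.COLOR_RGB2HSV)
g=cv2.inRange(hsv,(15,110,40),(35,255,255)); g[:, :300]=0; g[:,370:]=0; g[:50]=0; g[110:]=0
c=max(cv2.findContours(g,0,1)[0],key=cv2.contourArea); h=cv2.convexHull(c)[:,0]
for z in (.116,.12,.127):
    P=np.array([onz(d,u,v,z)[:2] for u,v in h]); 
    w=[np.ptp(P@[np.cos(a),np.sin(a)]) for a in np.radians(range(180))]
    x0=cv2.minAreaRect((P*1000).astype(np.float32))
    print(z,'widths min,max',min(w),max(w),'angles',[a for a in range(180) if w[a]<min(w)+.0006],'c',P.min(0)/2+P.max(0)/2)
# collar circle z .116
k=cv2.inRange(im,(0,0,0),(58,58,58))
for u,v in [(270,79),(389,79),(330,17),(330,141)]: print('collar',onz(d,u,v,.112))
m=cv2.inRange(hsv,(160,80,60),(179,255,255))
print('mat bbox',[onz(d,*q,.004)[:2].round(3) for q in [(247,23),(376,14),(377,143),(258,151)]])
print(R.from_euler('xyz',robot.get_obs()['ee_rot']).as_matrix().round(3))
s,c2=load('side0'),load('scene0')
for n,a,b in [('red',(289,250),(238,183)),('yel',(299,274),(217,171)),('grn',(311,303),(196,159)),]:
    print(n,'side',onz(s,*a,.108).round(3),'scene',onz(c2,*b,.108).round(3))
E
```

```text
0.116 widths min,max 0.022879745684090902 0.026167647547121198 angles [78, 79, 80, 81, 82, 83, 137, 138, 139, 140, 141, 142, 143, 144] c [0.58672106 0.10131831]
0.12 widths min,max 0.022538880008967532 0.025777798246753192 angles [78, 79, 80, 81, 82, 83, 137, 138, 139, 140, 141, 142, 143, 144] c [0.58617383 0.10105917]
0.127 widths min,max 0.021942365077501524 0.02509556197110907 angles [78, 79, 80, 81, 82, 83, 137, 138, 139, 140, 141, 142, 143, 144] c [0.58521616 0.10060566]
collar [0.54080972 0.10154494 0.112     ]
collar [0.62960381 0.10230702 0.112     ]
collar [0.58415397 0.14486242 0.112     ]
collar [0.58682435 0.05578428 0.112     ]
mat bbox [array([0.514, 0.163]), array([0.644, 0.173]), array([0.653, 0.043]), array([0.524, 0.034])]
[[-0.002  1.    -0.   ]
 [ 0.    -0.    -1.   ]
 [-1.    -0.002 -0.   ]]
red side [ 0.529 -0.193  0.108] scene [ 0.539 -0.173  0.108]
yel side [ 0.526 -0.265  0.108] scene [ 0.534 -0.25   0.108]
grn side [ 0.523 -0.344  0.108] scene [ 0.529 -0.33   0.108]
```

The nut measures about 22.5 mm across flats and 25.8 mm across corners, so it needs the small (yellow) socket, which is in the middle. Nut axis is about (0.586, 0.101), which agrees with the mat and collar centres. Next I move over the holder for a closer look.

{"method": "send_rows", "body": {
  "increments": [
    [0.6,0,-0.004,0.04,0],
    [0.6,0,-0.008,0.08,0],
    [0.6,0,-0.012,0.12,0],
    [0.6,0,-0.016,0.16,0],
    [0.6,0,-0.02,0.2,0]
  ]
}}

```text
time: 0.57
tool_pos: [0.5294, -0.2015, 0.2052]
ee_rot: [-2.269, 1.57, 2.444]
wrist_force: [1.1, -1.1, -0.6]
width: 0.0753
```

```bash
python3 - <<'E'
from h import *
snap('wrist','wrist1'); d=load('wrist1');o=robot.get_obs();print(o['time'],o['tool_pos'],o['width'])
E
```

```text
0.6167 [ 0.52803713 -0.20943837  0.20453288] 0.07518336991211924
```

View pics/wrist1.png

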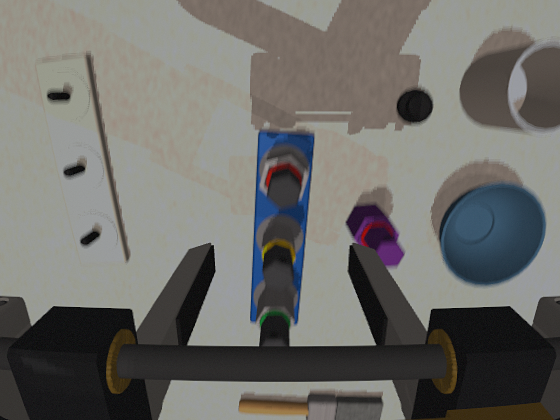

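```bash
python3 - <<'E'
from h import *
s=snap('wrist','wrist2'); o=robot.get_obs();print(o['time'],o['tool_pos'],o['qvel'].round(3))
b=cv2.cvtColor(s['image'],cv2.COLOR_RGB2BGR)[110:350,190:380]
b=cv2.resize(b,None,fx=2.5,fy=2.5,interpolation=cv2.INTER_CUBIC); b=cv2.convertScaleAbs(b,alpha=1.8)
cv2.imwrite('pics/c3.png',b)
b=cv2.imread('pics/scene0.png')[150:220,175:260]
cv2.imwrite('pics/c4.png',cv2.convertScaleAbs(cv2.resize(b,None,fx=8,fy=8,interpolation=cv2.INTER_CUBIC),alpha=1.8))
E
```

```text
0.6667 [ 0.52861988 -0.20544935  0.20443443] [ 0.078 -0.02   0.02   0.074  0.027  0.046]
```

View pics/c3.png

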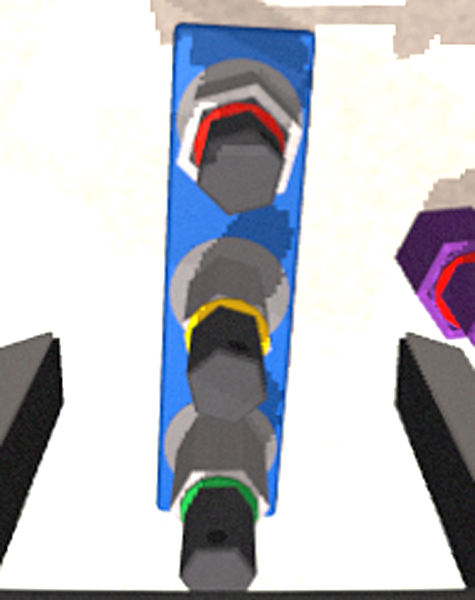

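View pics/c4.png

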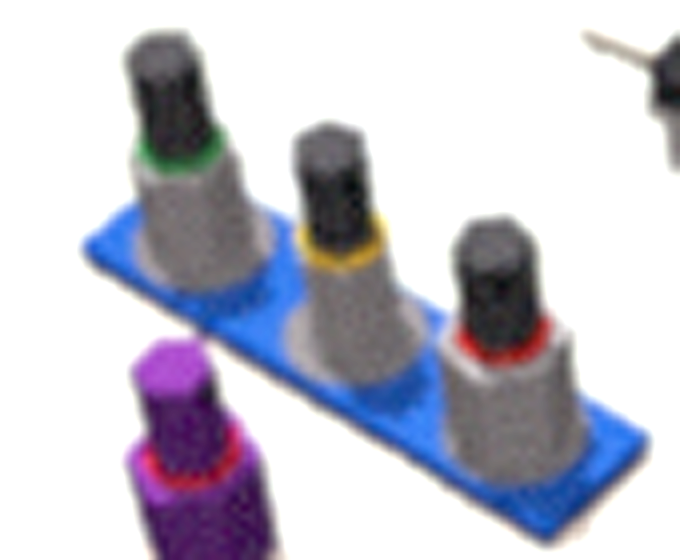

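```bash
python3 - <<'E'
from h import *
s=snap('wrist','wrist3'); o=robot.get_obs();print(o['time'],o['tool_pos'],o['qvel'].round(3))
im=s['image'];g=cv2.cvtColor(im,cv2.COLOR_RGB2GRAY)
b=cv2.cvtColor(im,cv2.COLOR_RGB2BGR)[225:290,240:320]
cv2.imwrite('pics/c5.png',cv2.convertScaleAbs(cv2.resize(b,None,fx=8,fy=8,interpolation=cv2.INTER_CUBIC),alpha=2.2))
print(g[240:285:2,262:302:2])
E
```

```text
0.7167 [ 0.52912075 -0.20256148  0.20455876] [ 0.062 -0.016  0.013  0.026  0.008  0.01 ]
[[ 96  47  72 130  91  54  23  25  25  26  23  24  24  36  59  86  70  70
   98  96]
 [ 92 106 140 131  48  24  26  28  23  24  24  25  24  23  25  70  84  64
   99  99]
 [102 123 137  45  21  25  27  25  28  24  26  30  26  28  24  59  90  80
   98  88]
 [ 79 122  49  21  23  23  28  25  23  23  29  28  26  28  27  40  92  84
   90  69]
 [ 67 145  17  25  25  26  26  25  24  29  24  21  27  29  24  25  92  83
   71  69]
 [ 70 127  20  25  21  29  22  23  27  27  24  22  26  25  25  23  73  91
   67  68]
 [ 70 103  23  26  25  26  27  24  25  25  13  14  16  21  24  22  91 133
   67  67]
 [ 70  75  23  22  23  25  21  39  35  30  21  16  11  23  26  21  77 117
   77  68]
 [ 71  66  22  25  25  27  36  50  47  43  37  31  27  23  25  21  58  72
   67  68]
 [ 72  56  23  26  24  44  52  55  58  57  55  50  43  44  33  32  30  71
   70  69]
 [ 72  51  26  32  45  56  56  56  57  54  56  56  60  55  53  43  30  71
   69  69]
 [ 73  31  42  47  58  55  56  56  56  56  55  57  56  56  58  46  28  56
  
[... 244 characters left out ...]
  39  42
   46  46]
 [ 69  66  51  60  59  60  61  63  59  60  60  56  55  54  54  54  45  38
   45  49]
 [ 70  70  52  58  59  60  61  59  60  60  60  60  60  56  53  55  48  41
   46  46]
 [ 70  68  57  60  60  60  61  59  60  59  60  61  59  57  59  55  52  47
   44  44]
 [ 68  89  92  54  58  59  60  60  59  59  60  59  57  58  62  53  46  45
   41  55]
 [ 96  98  93  53  59  59  59  59  58  59  56  57  59  59  51  63  50  43
   45  57]
 [ 97  98  99  69  51  55  58  61  59  57  57  59  58  54  61  63  61  46
   46  43]
 [ 97  97  87  52  52  52  51  49  55  55  59  54  49  57  57  64  64  61
   46  43]
 [ 97  97  52  53  52  52  53  52  51  54  53  52  51  50  57  59  63  64
   54  52]]
```

View pics/c5.png

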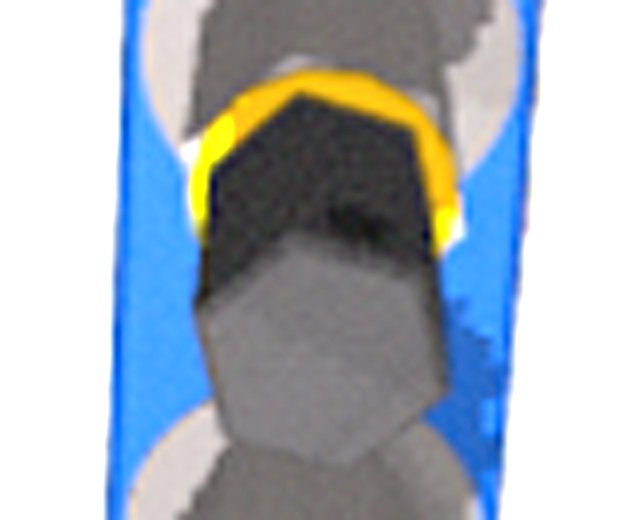

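The crop shows the yellow socket's grip-top hexagon clearly, with vertices at about (277,255), (293,258), (296,274), (282.5,283), (268,280) and (265,263.5). I'll turn these into a centre and angle.

```bash
python3 - <<'E'
from h import *
d=load('wrist3')
V=[(298,238),(422,262),(446,392),(340,462),(222,440),(200,308)]
P=np.array([onz(d,240+x/8-.4,225+y/8-.4,.108)[:2] for x,y in V]); c=P.mean(0)
print('centre',c,'r mm',np.linalg.norm(P-c,axis=1)*1000,'vertex ang mod60',(np.degrees(np.arctan2(*(P-c).T[::-1]))%60).round(1))
# holder edges z=.012
for q in [(257,130),(312,133)]: pass
hsv=cv2.cvtColor(d['image'],cv2.COLOR_RGB2HSV); m=cv2.inRange(hsv,(100,150,40),(125,255,255)); m[:,:230]=0;m[:,330:]=0;m[325:]=0
L=[];Rr=[]
for v in range(140,310,10):
    x=np.where(m[v])[0]
    if len(x): L.append(onz(d,x[0]-.5,v,.012)[:2]);Rr.append(onz(d,x[-1]+.5,v,.012)[:2])
L,Rr=np.array(L),np.array(Rr)
pl=np.polyfit(L[:,1],L[:,0],1);pr=np.polyfit(Rr[:,1],Rr[:,0],1);print(pl,pr,'width',np.polyval(pr,-.25)-np.polyval(pl,-.25),'mid x at c.y',(np.polyval(pr,c[1])+np.polyval(pl,c[1]))/2)
y=np.where(m.any(1))[0];print('top edge y',onz(d,285,y[0]-.5,.012))
# two view check
s,c2=load('side0'),load('scene0'); print(proj(s,[*c,.108]),proj(c2,[*c,.108]))
E
```

```text
centre [ 0.52649019 -0.26046718] r mm [13.74773919 15.27290912 14.54620063 13.74677238 15.46322177 14.15271084] vertex ang mod60 [40.  44.1 39.7 38.2 44.3 38. ]
[0.06580834 0.51484905] [0.06454116 0.57295508] width 0.05842282420338285 mid x at c.y 0.5269261834004072
top edge y [ 0.53232898 -0.14239846  0.012     ]
[298.47922503 272.2172227 ] [215.67160054 167.87734196]
```

Centre (0.5265, −0.2605): radii are about 14.5 mm (15 expected), and the plate's midline gives x = 0.527. The flat normal is at about +10.7°, so I move over it and turn −0.187 about tool x.

{"method": "send_rows", "body": {
  "increments": [
    [0.5,0,-0.002,0.03,-0.1],
    [0.5,0,-0.0035,0.06,-0.187],
    [0.5,0,-0.0035,0.06,-0.187],
    [0.5,0,-0.0035,0.06,-0.187],
    [0.5,0,-0.0035,0.06,-0.187]
  ]
}}

```text
time: 1.13
tool_pos: [0.5268, -0.2584, 0.2053]
ee_rot: [3.1, 1.569, 1.717]
wrist_force: [0.0, 0.6, -0.0]
width: 0.0706
```

```bash
cat >> h.py <<'E'
from scipy.spatial.transform import Rotation as R
def st():
    o=robot.get_obs();M=R.from_euler('xyz',o['ee_rot']).as_matrix()
    print('t',round(o['time'],2),'p',np.round(o['tool_pos'],4),'tx',M[:,0].round(3),'yang',np.degrees(np.arctan2(M[1,1],M[0,1])).round(2),'F',np.round(o['wrist_force'],1),'T',np.round(o['wrist_torque'],2),'w',round(float(o['width']),4),'j6',np.round(o['joint_positions'][5],2)); return o,M
def go(p):
    o,M=st(); print('tool shift',(M.T@(np.array(p)-o['tool_pos'])).round(4))
E
python3 - <<'E'
from h import *
go([.5265,-.2605,.07])
E
```

```text
t 1.13 p [ 0.5268 -0.2584  0.2053] tx [-0.     0.001 -1.   ] yang 10.74 F [ 0.   0.6 -0. ] T [-0.01 -0.    0.03] w 0.0706 j6 -0.74
tool shift [ 0.1353 -0.0007  0.0022]
```

{"method": "send_rows", "body": {
  "increments": [
    [0.5,0.035,-0.0005,0.0005,0],
    [0.5,0.07,-0.0005,0.0005,0],
    [0.5,0.105,-0.0005,0.0005,0],
    [0.5,0.135,-0.0005,0.0005,0],
    [0.5,0.135,-0.0005,0.0005,0]
  ]
}}

```text
time: 1.55
tool_pos: [0.522, -0.2557, 0.0628]
ee_rot: [-2.355, 1.556, 2.546]
wrist_force: [-1.3, 0.9, -0.5]
width: 0.0704
```

```bash
python3 - <<'E'
from h import *
st(); snap('wrist','w4'); snap('side','s4'); st()
a=cv2.imread('pics/w4.png');b=cv2.imread('pics/s4.png')[200:350,230:400]
cv2.imwrite('pics/c6.png',np.hstack([cv2.resize(a,(400,300)),cv2.resize(b,(340,300),interpolation=cv2.INTER_CUBIC)]))
E
```

```text
t 1.55 p [ 0.522  -0.2557  0.0628] tx [-0.012  0.008 -1.   ] yang 10.82 F [-1.3  0.9 -0.5] T [0.04 0.04 0.04] w 0.0704 j6 -0.74
t 1.65 p [ 0.526  -0.2587  0.0701] tx [-0.002  0.002 -1.   ] yang 10.8 F [ 0.7 -0.   0.6] T [ 0.01 -0.    0.  ] w 0.0703 j6 -0.74
```

View pics/c6.png

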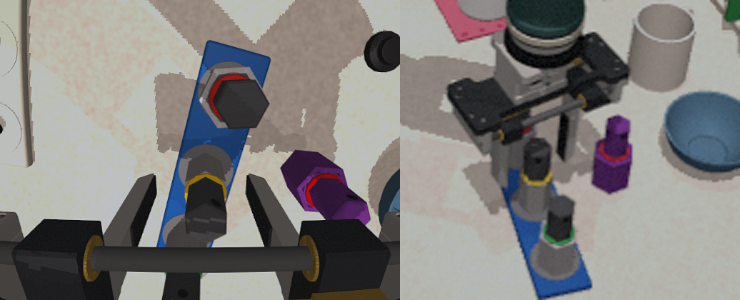

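The fingers straddle the yellow grip, with tips at about (150,180) and (252,180) in the left picture. Closing.

{"method": "send_rows", "body": {
  "increments": [
    [-0.4,0,0,0.0015,0],
    [-1,0,0,0.0015,0],
    [-1,0,0,0.0015,0],
    [-1,0,0,0.0015,0],
    [-1,0,0,0.0015,0]
  ]
}}

```text
time: 2.07
tool_pos: [0.527, -0.2625, 0.0718]
ee_rot: [0.867, 1.568, -0.516]
wrist_force: [-0.6, -0.2, 0.0]
width: 0.0406
```

```bash
python3 - <<'E'
from h import *
st()
E
```

```text
t 2.07 p [ 0.527  -0.2625  0.0718] tx [ 0.002 -0.001 -1.   ] yang 10.71 F [-0.6 -0.2  0. ] T [-0.01 -0.   -0.  ] w 0.0406 j6 -0.75
```

{"method": "send_rows", "body": {
  "increments": [
    [-1,0.001,0,-0.001,0],
    [-1,0.001,0,-0.001,0],
    [-1,0.001,0,-0.001,0],
    [-1,0.001,0,-0.001,0],
    [-1,0.001,0,-0.001,0]
  ]
}}

```text
time: 2.48
tool_pos: [0.5261, -0.261, 0.0695]
ee_rot: [-2.768, 1.571, 2.132]
wrist_force: [-0.2, 0.2, 0.2]
width: 0.0255
```

```bash
python3 - <<'E'
from h import *
st()
E
```

```text
t 2.48 p [ 0.5261 -0.261   0.0695] tx [-0.  0. -1.] yang 10.71 F [-0.2  0.2  0.2] T [ 0.06  0.06 -0.03] w 0.0255 j6 -0.74
```

Gripped: width 25.5 mm on the 26 mm flats, mouth 57.5 mm below the TCP. Lifting.

{"method": "send_rows", "body": {
  "increments": [
    [-1,-0.03,0,0,0],
    [-1,-0.07,0,0,0],
    [-1,-0.11,0,0,0],
    [-1,-0.15,0,0,0],
    [-1,-0.17,0,0,0]
  ]
}}

```text
time: 2.9
tool_pos: [0.5274, -0.2618, 0.2452]
ee_rot: [0.83, 1.563, -0.553]
wrist_force: [-0.6, -1.5, -1.1]
width: 0.0258
```

```bash
python3 - <<'E'
from h import *
go([.586,.101,.24])
E
```

```text
t 2.9 p [ 0.5274 -0.2618  0.2452] tx [ 0.006 -0.004 -1.   ] yang 10.71 F [-0.6 -1.5 -1.1] T [-0.02 -0.04 -0.01] w 0.0258 j6 -0.74
tool shift [ 0.0041  0.125  -0.3456]
```

{"method": "send_rows", "body": {
  "increments": [
    [-1,0,0.0125,-0.0346,0],
    [-1,0,0.025,-0.0692,0],
    [-1,0,0.0375,-0.1038,0],
    [-1,0,0.05,-0.1384,0],
    [-1,0,0.0625,-0.173,0]
  ]
}}

```text
time: 3.32
tool_pos: [0.5552, -0.0779, 0.2387]
ee_rot: [-2.036, 1.57, 2.862]
wrist_force: [1.3, -0.1, -2.3]
width: 0.0256
```

{"method": "send_rows", "body": {
  "increments": [
    [-1,0,0.0125,-0.0346,0],
    [-1,0,0.025,-0.0692,-0.05],
    [-1,0,0.0375,-0.1038,-0.1],
    [-1,0,0.05,-0.1384,-0.15],
    [-1,0,0.06,-0.166,-0.172]
  ]
}}

```text
time: 3.73
tool_pos: [0.5832, 0.0975, 0.2386]
ee_rot: [-2.353, 1.569, 2.721]
wrist_force: [0.4, -0.5, -0.5]
width: 0.0259
```

{"method": "send_rows", "body": {
  "increments": [
    [-1,0,0,0,0],
    [-1,0,0,0,0],
    [-1,0,0,0,0]
  ]
}}

```text
time: 3.98
tool_pos: [0.5833, 0.0943, 0.2388]
ee_rot: [-1.31, 1.569, -2.522]
wrist_force: [0.7, -0.1, -2.2]
width: 0.0257
```

```bash
python3 - <<'E'
from h import *
go([.586,.101,.24]); 
for n in ['scene','side','wrist']: snap(n,n+'5')
a=cv2.imread('pics/scene5.png')[130:330,210:410];b=cv2.imread('pics/side5.png')[50:250,180:380]
f=lambda x:cv2.resize(x,(390,390),interpolation=cv2.INTER_CUBIC)
cv2.imwrite('pics/c7.png',cv2.convertScaleAbs(np.hstack([f(a),f(b)]),alpha=1.6))
go([.586,.101,.24]); 
E
```

```text
t 3.98 p [0.5833 0.0943 0.2388] tx [-0.001 -0.001 -1.   ] yang 20.56 F [ 0.7 -0.1 -2.2] T [ 0.02 -0.03 -0.04] w 0.0257 j6 -0.29
tool shift [-0.0013  0.0049 -0.0053]
t 4.13 p [0.5835 0.0934 0.2394] tx [-0. -0. -1.] yang 20.45 F [ 0.7 -0.4 -2.1] T [-0.01 -0.05 -0.05] w 0.0259 j6 -0.29
tool shift [-0.0006  0.005  -0.0063]
```

View pics/c7.png

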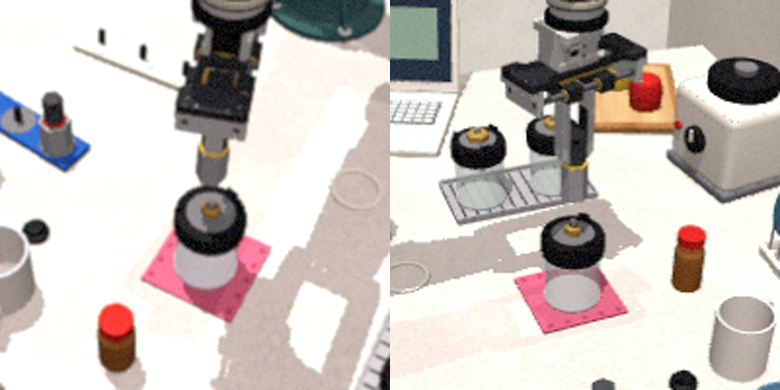

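View pics/wrist5.png

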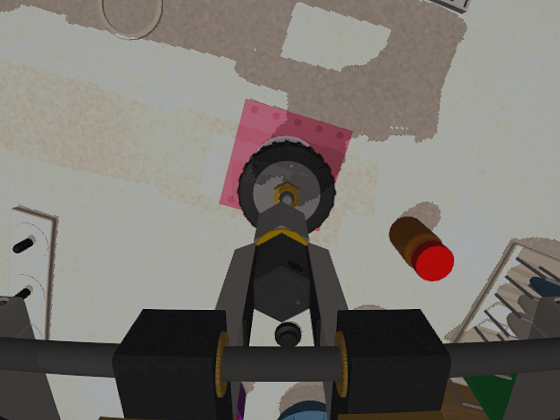

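```bash
python3 - <<'E'
from h import *
f=lambda n,x,y,w,h,s:cv2.convertScaleAbs(cv2.resize(cv2.imread(f'pics/{n}.png')[y:y+h,x:x+w],(w*s,h*s),interpolation=cv2.INTER_CUBIC),alpha=2)
cv2.imwrite('pics/c8.png',np.hstack([f('wrist5',256,170,64,70,6),f('wrist0',303,45,64,70,6)]))
cv2.imwrite('pics/c9.png',np.hstack([f('scene5',285,190,64,80,6),f('side5',242,125,64,80,6)]))
cv2.imwrite('pics/c9a.png',f('wrist5',256,170,64,70,6))
E
```

```text
(no output)
```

View pics/c8.png

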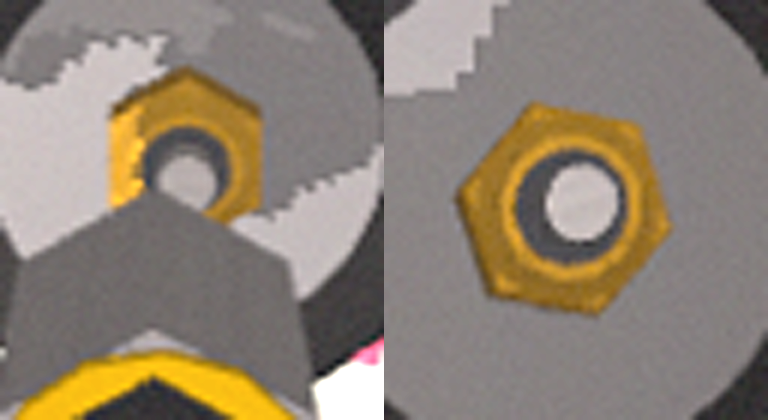

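View pics/c9.png

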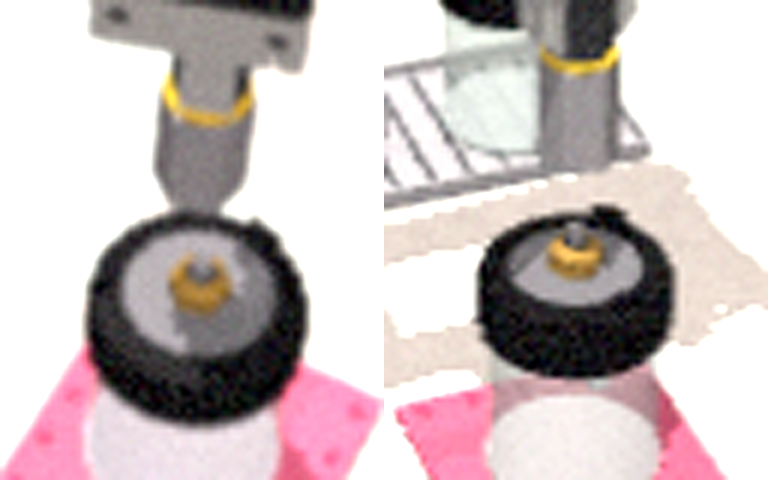

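```bash
python3 - <<'E'
from h import *
for n,u,v in [('wrist0',335.4,78.4),('wrist5',286.8,199.9),('scene5',319.1,233.9),('side5',273.8,163.3)]:
    print(n,onz(load(n),u,v,.138).round(4))
# predicted socket axis in images, hex corners of mouth at ang 20.5+30
for n,x0,y0 in [('scene5',285,190),('side5',242,125),('wrist5',256,170)]:
    d=load(n); p=np.array([.5833,.0938,.1815])
    for z in (.1815,.2315):
        q=[proj(d,p+[18.5e-3*np.cos(a),18.5e-3*np.sin(a),z-.1815]) for a in np.radians(20.5+30+60*np.arange(6))]
        print(n,z,'crop hex',[tuple(((x-[x0,y0])*6+2.5).round().astype(int).tolist()) for x in q])
E
```

```text
wrist0 [0.5856 0.1004 0.138 ]
wrist5 [0.5855 0.1007 0.138 ]
scene5 [0.5871 0.1035 0.138 ]
side5 [0.5844 0.0952 0.138 ]
scene5 0.1815 crop hex [(216, 215), (247, 187), (230, 150), (181, 142), (150, 169), (167, 206)]
scene5 0.2315 crop hex [(227, 128), (259, 99), (241, 63), (190, 54), (158, 82), (175, 119)]
side5 0.1815 crop hex [(209, 131), (167, 133), (151, 155), (177, 174), (220, 171), (235, 149)]
side5 0.2315 crop hex [(211, 32), (168, 34), (152, 55), (178, 74), (222, 71), (238, 50)]
wrist5 0.1815 crop hex [(289, 251), (154, 176), (20, 251), (23, 397), (155, 467), (287, 396)]
wrist5 0.2315 crop hex [(321, 406), (154, 315), (-13, 406), (-8, 581), (154, 665), (316, 581)]
```

The wrist view puts the nut at (0.5855, 0.1006) both times. The socket shows up about 1.2 mm off its predicted place in that same view, so the TCP target is (0.585, 0.102). The nut and socket hexagons look parallel.

{"method": "send_rows", "body": {
  "increments": [
    [-1,0.015,0.0043,-0.0074,0],
    [-1,0.03,0.0043,-0.0074,0],
    [-1,0.033,0.0043,-0.0074,0],
    [-1,0.033,0.0043,-0.0074,0],
    [-1,0.033,0.0043,-0.0074,0]
  ]
}}

```text
time: 4.55
tool_pos: [0.585, 0.1024, 0.2069]
ee_rot: [0.634, 1.571, -0.579]
wrist_force: [-0.5, -0.1, -2.1]
width: 0.026
```

{"method": "send_rows", "body": {
  "increments": [
    [-1,0,0,0,0],
    [-1,0,0,0,0],
    [-1,0,0,0,0]
  ]
}}

```text
time: 4.8
tool_pos: [0.5854, 0.1031, 0.2076]
ee_rot: [1.26, 1.569, 0.048]
wrist_force: [-0.6, -0.6, -1.7]
width: 0.0258
```

```bash
python3 - <<'E'
from h import *
go([.585,.102,.206]); 
for n in ['scene','side','wrist']: snap(n,n+'6')
go([.585,.102,.206]); 
f=lambda n,x,y,w,h,s:cv2.convertScaleAbs(cv2.resize(cv2.imread(f'pics/{n}.png')[y:y+h,x:x+w],(w*s,h*s),interpolation=cv2.INTER_CUBIC),alpha=2)
cv2.imwrite('pics/c10.png',np.hstack([f('scene6',285,190,64,80,6),f('side6',242,125,64,80,6)]))
E
```

```text
t 4.8 p [0.5854 0.1031 0.2076] tx [ 0.002  0.    -1.   ] yang 20.55 F [-0.6 -0.6 -1.7] T [ 0.01 -0.01 -0.01] w 0.0258 j6 -0.28
tool shift [ 0.0016 -0.0008  0.0008]
t 4.95 p [0.5851 0.1032 0.207 ] tx [ 0.001  0.    -1.   ] yang 20.57 F [ 0.1  0.3 -2.3] T [-0.01 -0.03  0.06] w 0.0257 j6 -0.28
tool shift [ 0.001  -0.0006  0.0011]
```

View pics/c10.png

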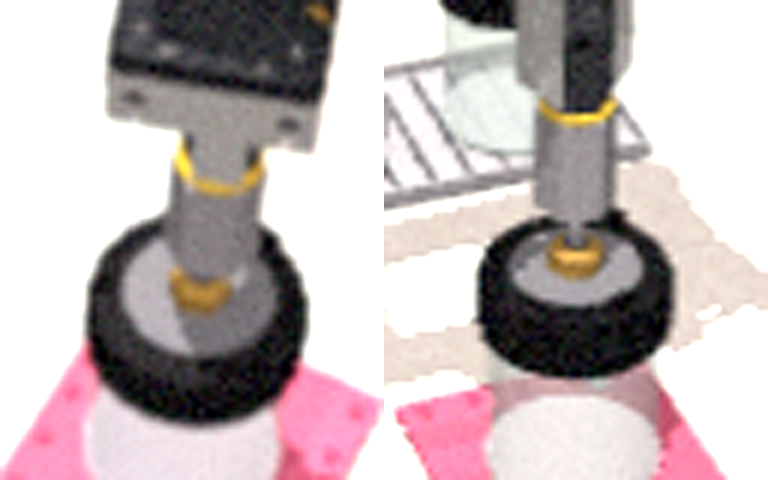

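Both views show the socket lined up over the shaft (side: socket axis x≈574, nut x≈576). I'll descend in steps and watch the force.

{"method": "send_rows", "body": {
  "increments": [
    [-1,0.006,-0.0004,0.0008,0],
    [-1,0.011,-0.0004,0.0008,0],
    [-1,0.015,-0.0004,0.0008,0],
    [-1,0.019,-0.0004,0.0008,0],
    [-1,0.022,-0.0004,0.0008,0]
  ]
}}

```text
time: 5.37
tool_pos: [0.5847, 0.1023, 0.184]
ee_rot: [-1.424, 1.57, -2.635]
wrist_force: [0.1, -0.2, -0.9]
width: 0.0262
```

{"method": "send_rows", "body": {
  "increments": [
    [-1,0,0,0,0],
    [-1,0.003,0,0,0],
    [-1,0.003,0,0,0]
  ]
}}

```text
time: 5.62
tool_pos: [0.5849, 0.1021, 0.181]
ee_rot: [-0.811, 1.57, -2.023]
wrist_force: [0.4, -0.4, -1.7]
width: 0.0261
```

```bash
python3 - <<'E'
from h import *
st()
E
```

```text
t 5.62 p [0.5849 0.1021 0.181 ] tx [-0. -0. -1.] yang 20.56 F [ 0.4 -0.4 -1.7] T [-0.23 -0.14  0.01] w 0.0261 j6 -0.28
```

The socket is over the nut with no resistance, so it goes on. Pressing down to the collar.

{"method": "send_rows", "body": {
  "increments": [
    [-1,0.003,0,0,0],
    [-1,0.006,0,0,0],
    [-1,0.008,0,0,0],
    [-1,0.009,0,0,0],
    [-1,0.009,0,0,0]
  ]
}}

```text
time: 6.03
tool_pos: [0.5849, 0.1021, 0.1735]
ee_rot: [0.791, 1.57, -0.421]
wrist_force: [-1.3, -1.6, 2.1]
width: 0.0261
```

```bash
python3 - <<'E'
from h import *
st()
E
```

```text
t 6.03 p [0.5849 0.1021 0.1735] tx [ 0.001 -0.    -1.   ] yang 20.56 F [-1.3 -1.6  2.1] T [-0.35  0.37  0.05] w 0.0261 j6 -0.28
```

{"method": "send_rows", "body": {
  "increments": [
    [-1,0.0015,0,0,0],
    [-1,0.0015,0,0,-0.1],
    [-1,0.0015,0,0,-0.2],
    [-1,0.0015,0,0,-0.3],
    [-1,0.0015,0,0,-0.3]
  ]
}}

```text
time: 6.45
tool_pos: [0.585, 0.1011, 0.1734]
ee_rot: [0.105, 1.568, -0.805]
wrist_force: [-2.6, -4.3, 7.5]
width: 0.0258
```

```bash
python3 - <<'E'
from h import *
st()
E
```

```text
t 6.45 p [0.585  0.1011 0.1734] tx [ 0.002 -0.002 -1.   ] yang 37.89 F [-2.6 -4.3  7.5] T [-0.83  0.74  0.01] w 0.0258 j6 -0.58
```

{"method": "send_rows", "body": {
  "increments": [
    [-1,0,-0.0007,0.0003,-0.1],
    [-1,0,-0.0007,0.0003,-0.2],
    [-1,0,-0.0007,0.0003,-0.3],
    [-1,0,-0.0007,0.0003,-0.4],
    [-1,0,-0.0007,0.0003,-0.5]
  ]
}}

```text
time: 6.87
tool_pos: [0.5848, 0.1006, 0.1734]
ee_rot: [-0.242, 1.568, -0.651]
wrist_force: [-2.6, -4.0, 7.9]
width: 0.0263
```

{"method": "send_rows", "body": {
  "increments": [
    [-1,0,0,0,-0.1],
    [-1,0,0,0,-0.1],
    [-1,0,0,0,-0.1],
    [-1,0,0,0,-0.1]
  ]
}}

```text
time: 7.2
tool_pos: [0.5848, 0.1006, 0.1734]
ee_rot: [-0.382, 1.568, -0.694]
wrist_force: [-1.9, -3.8, 7.8]
width: 0.0257
```

```bash
python3 - <<'E'
from h import *
st()
for n in ['scene','side','wrist']: snap(n,n+'7')
st()
f=lambda n,x,y,w,h,s:cv2.convertScaleAbs(cv2.resize(cv2.imread(f'pics/{n}.png')[y:y+h,x:x+w],(w*s,h*s),interpolation=cv2.INTER_CUBIC),alpha=2)
cv2.imwrite('pics/c11.png',np.hstack([f('scene7',285,190,64,80,6),f('side7',242,125,64,80,6)]))
E
```

```text
t 7.2 p [0.5848 0.1006 0.1734] tx [ 0.002 -0.002 -1.   ] yang 72.1 F [-1.9 -3.8  7.8] T [-0.77  0.64  0.01] w 0.0257 j6 -1.18
t 7.35 p [0.5848 0.1006 0.1734] tx [ 0.002 -0.002 -1.   ] yang 72.1 F [-2.8 -3.6  8.1] T [-0.75  0.58  0.05] w 0.026 j6 -1.18
```

View pics/c11.png

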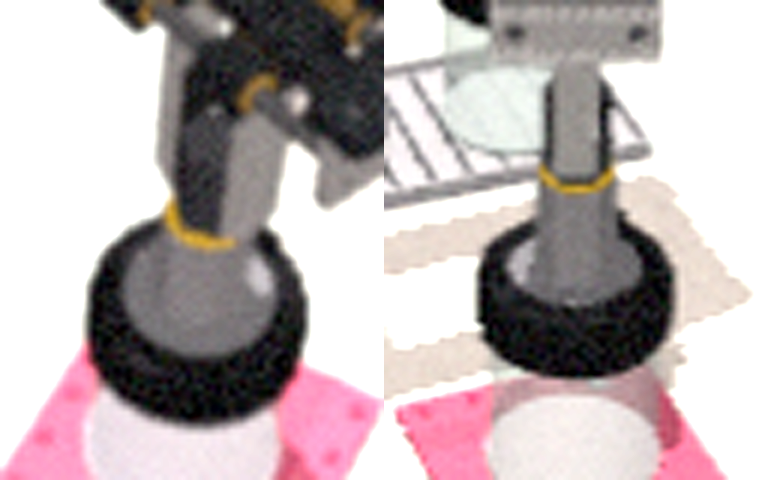

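View pics/wrist7.png

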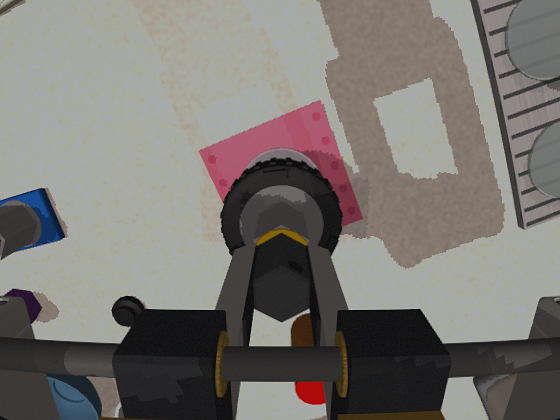

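The socket sits flush on the collar in both views, upright, and has turned 0.9 rad with the fingers. A small extra turn will show whether the nut really resists.

{"method": "send_rows", "body": {
  "increments": [
    [-1,0,0,0,-0.06]
  ]
}}

```text
time: 7.43
tool_pos: [0.5847, 0.1005, 0.1734]
ee_rot: [-0.475, 1.568, -0.727]
wrist_force: [-2.1, -4.0, 8.3]
width: 0.0259
```

```bash
python3 - <<'E'
from h import *
st()
E
```

```text
t 7.43 p [0.5847 0.1005 0.1734] tx [ 0.002 -0.002 -1.   ] yang 75.55 F [-2.1 -4.   8.3] T [-0.83  0.65 -0.25] w 0.0259 j6 -1.24
```

{"method": "send_rows", "body": {
  "increments": [
    [-1,0,0,0,0],
    [-1,0,0,0,0]
  ]
}}

```text
time: 7.6
tool_pos: [0.5847, 0.1005, 0.1734]
ee_rot: [-0.487, 1.568, -0.739]
wrist_force: [-3.3, -4.6, 7.7]
width: 0.0261
```

```bash
python3 - <<'E'
from h import *
st()
E
```

```text
t 7.6 p [0.5847 0.1005 0.1734] tx [ 0.002 -0.002 -1.   ] yang 75.53 F [-3.3 -4.6  7.7] T [-0.76  0.63 -0.01] w 0.0261 j6 -1.24
```

```bash
python3 -c "
from bench import robot
print(robot.close_job())"
```

```text
the job is handed in; nothing more can be done
None
```

I loosened the nut on the mat's cup with the small (yellow) socket and handed the job in at about 7.6 s with that socket still gripped. No verdict was reported.

**Choosing the socket:** In the wrist image the nut measured about 22.5 mm across flats, so I took the yellow socket first. It went over the nut without resistance, so the other two sockets were never touched and no trial was needed.

**Last checks:**
- **Seating:** The socket mouth reached the collar at the height I predicted (TCP z 0.1734 m) and stayed there under about 8 N. It is within about 0.003 rad of upright.
- **Position:** The TCP is about 1 mm from the nut axis that I measured with the wrist camera.
- **Grip:** The finger opening is 26 mm on the 26 mm grip.
- **Turn:** The socket turned 55° (0.96 rad) anticlockwise. With the free play taken off, the nut should be about 0.75–0.85 rad loose. In the last small turn the wrist torque was about 0.25 N m, falling to about zero at rest, so the nut was resisting and turning with the socket.

**Disagreements:**
- The scene and side cameras put the nut up to about 5 mm from where the wrist camera did. I used the wrist view, and the easy fit bore it out.
- A side force of about 5 N and moments below 1 N m were left at the wrist, from a small remaining misalignment.

The nut angle comes from the turn and the torque; I did not see it directly, because the socket covers the nut.

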